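# Slide a component carrier under the spring clip of a test jig

### The arm

A 7-joint arm with a two-finger parallel gripper is mounted at the origin on the work surface. World frame = base frame: x ahead of the robot, y to its left, z up, the work surface at z = 0. Lengths are in m, angles in rad, forces in N, time in s.
With the tool pointing down it reaches from about 0.425 to 0.825 m from the base axis. Payload 3.6 kg.
Tool frame: the origin (TCP) lies on the centre line of the jaws, within the pads' length; the fingertips stand arm.tcp_to_tips ahead of it and the grasp point (between the pads) lies 11 mm behind it (arm.tcp_to_tips is the distance from the TCP to the fingertips, in m); x points along the fingers, y is the direction in which the jaws open and shut, and the axes are right-handed (so a half turn about x gives the same grasp; the last joint's range is limited). The gripper opens to 85 mm and grips with 20 to 120 N. Pads are 22 mm wide; open, the fingers measure 114 mm over their backs; the gripper's body (76 mm by 85 mm) begins 54 mm behind the grasp point. The pads swing forward as they close: fully open they stand 13 mm farther back than shut.
Start: joints at [-1.361, 0.615, -0.013, 1.423, 0.008, 1.103, -0.04], TCP at [0.152, 0.632, 0.239] pointing down, gripper open.
Joint ranges: [-3.12, 3.12], [-0.3, 2.06], [-1.34, 1.32], [0.26, 2.42], [-1.36, 4.5], [0.01, 1.98], [-2.84, 2.84]. Speed limits (rad/s): [2.79, 2.79, 3.14, 3.14, 3.14, 3.14, 3.14].

### API

Orientations are given as a unit quaternion [x, y, z, w].
In Python, from cell import arm gives the robot as it stands.
- The arm moves only by the tool play_rows, never from a script. Its argument "steps" is a list of rows, each an object of numbers: "wx", "wy", "wz": the turn, a rotation vector about the tool's x, y, z in rad; "tx", "ty", "tz": the shift along the tool's x, y, z in m; "hand": the opening, from -1 (shut) to 1 (fully open). A call has 1 to 10 rows; each row is the pose to reach, as a shift and turn from the pose commanded when the call began, along the tool's axes at that moment; what a row does not reach only later rows make up. A row lasts 1/12 s, in which the tool goes at most 41.7 mm and 7.16 degrees, less where a joint would pass 70% of its speed; a pose out of reach is approached as far as the arm can. A call with a gripper value outside its range is refused whole. The fingers move at their own pace and stop on an object; "newtons" is the grip in N (left out, the last holds). Time passes only in rows, so rows that repeat a pose let the fingers close. It gives the time, the measured TCP pose, the force and the opening at its end, in the units of the state.
- arm.read_state(): the state, without advancing time (a new reading comes with each control period).
- arm.get_image(name): name is "scene" or "top" or "wrist"; returns (picture, depth): 400x640x3 uint8, red, green, blue; 400x640 float32, m along the optical axis (not along the pixel's ray), 0 where there is no reading.
- arm.camera_params(name): a dict with "fx", "fy", "cx", "cy" (pixels), "extrinsics" (4x4, takes a point from camera to world coordinates). Camera axes: x right, y down, z forward; pixel columns grow to the right and rows downward; lengths in m; the calibration is good to about 2 mm. A picture is of the moment at which its call begins: read the wrist's pose just before it. camera_params takes no time and is no camera call; for the wrist camera it gives the pose at the moment of the call.
- arm.job_done(): hands the job in, once; it reports no verdict.
Trained networks look in the newest picture that a camera, given by its name, has taken for a name from the list of things; names that differ only in an ending like _2 or _b are one class to them, and where a whole thing is asked for, a point or a joint stands for the part that bears it (a point fixed in the world has none). Each returns a list of dicts, best first, with "p" (0 to 1); they miss things now and then, are a little off and sometimes report something else, mostly with a low value. They report only what shows in the picture. A call takes as long as a camera call. They do not tell look-alikes from the thing itself.
- arm.find_in(camera, target): "box" ([left, top, right, bottom] in pixels, round what is visible of it).
The state is a dict: "time": time; "qpos": joint angles; "joint_vel": joint speeds; "effort": joint torques, N m; "position": TCP position; "eef_rot": TCP orientation; "wrist_force": force on the tool from outside, world axes, zero at the start; "ft_torque": the same for the moment, N m; "gripper_width": opening from 0.0 (shut) to 1.0 (fully open).
Only numpy, scipy, OpenCV 4.12 (cv2) and the standard library are available. Lean on these libraries where they do the work, as an engineer would, in place of code of your own. Each camera call takes 0.05 s, during which the arm holds its last target.

### The job

With one fingertip press the test jig's red bar down and keep it down so that the spring clip stands open, and with the other fingertip push the plywood carrier along its channel, under the clip's jaw, until it is fully home against the end stop. Only then let the bar up, so that the clip bites on the carrier, and move clear. Push only: do not pick up or lift the carrier, and leave everything else on the bench where it is.

Things in the scene. Friction and masses are not known exactly. Their poses are not given: they have to be found in the camera images.
- jig: Fixed plywood test jig. Origin on the table; x along the carrier's channel towards its end stop, y towards the red bar, z up. Base slab x -115..75, y -90..100, 10 mm high; on it a deck, y -90..34, its top 22 mm above the table. Channel along x on the deck, centred on y 0: 49 mm wide between guide strips (5 mm wide, tops at z 28, x -90..41). Its yaw varies by up to 0.5 rad.
- clip_angle (a joint): Spring clip, a seesaw: angle in rad, 0 = shut (rest), grows as the red bar is pressed down and the jaw rises, stop at 0.5. The jaw clears the carrier's top from about 0.22; at 0.35 the bar is level and the jaw 4 mm clear. Force at the bar's middle: about 2 N to start, 5 N at 0.35, 6.5 N at the stop. It springs shut when let go; resting on the carrier it reads about 0.21.
- bar (a point): Red bar to press: 98 mm along jig x, 30 wide, 4 thick. This point: middle of its top. At rest it slopes up away from the channel by 0.35 rad (point at jig x -55, y 71, z 38 mm). Pressed to 0.35 it is level: jig x -104..-6, y 56..86, top at z 28, 4 mm below the carrier's top and 6 above the deck: a second tip at that height meets the carrier's rear end. A tip can slide along it.
- jaw (a point): Underside of the clip's jaw, which is copper-tipped steel, 20 mm long along the jig's x (10..30), its round tip 6 mm thick at jig y 11..17, over the channel. Shut, it is 4 mm above the deck and blocks the carrier.
- stop (a point): Middle of the end stop's face, at the deck's level: jig x 35, y 0, z 22 mm. The stop is a wooden strip 10 mm high; 17 mm beyond its face are two fixed terminal caps, tops at z 44.
- clip: The whole spring clip (shaft, red bar, jaw). Origin on the axis of its shaft, which lies along the jig's x at jig y 42, z 34 mm (point at jig x 0). Its aluminium bearing blocks span y 36..48, tops at z 40, 8 mm long, centred at jig x -109, -5 and 41.
- carrier: Loose flat plywood component carrier with copper strips on top, 60 mm (along its x) by 46 mm by 10 mm thick, about 40 g. Origin: centre of its underside. It lies flat in the channel short of the jaw, its x along the jig's x, its centre at jig x -52..-32. Home, its front end touches the end stop and its centre is at jig x +5.
- bulb: Bystander: red and white lamp, 37 mm wide, 53 mm tall, standing on the deck beside the channel (jig y about -65). Origin under its centre.
- spacer: Bystander: brass spacer, 16 mm wide, 25 mm tall, standing on the deck (jig y about -63). Origin under its centre.
- motor: Bystander: plywood motor block 46 x 34 x 30 mm on the table, on the jig's -y side. Origin under its centre.
- wheel: Bystander: plywood wheel, 90 mm across, 6 mm thick with a 12 mm high hub, lying beyond the jig. Origin under its centre.
- screwdriver: Bystander: green screwdriver lying on the table on the jig's +y side, about along the jig's x, its middle 165 mm or more from the channel's centre line.
- blank: Bystander: plain plywood blank 70 x 30 x 6 mm lying beyond the jig. Origin under its centre.
- jar: Bystander: small capped jar, 48 mm wide, 55 mm tall, on the table about 240 mm from the channel on the jig's -y side. Origin under its centre.
Not all that is in view belongs to the job. Leave any turquoise or yellow look-alike of the carrier alone.

How it is judged:
By the outcome, as a careful person would: the job done as asked, in the order asked, and still so for the second after the job is handed in, with the robot touching nothing.
It also fails if it takes over 38 s, if anything falls off the work surface, if the arm or the gripper's body presses on something with over 40 N, if the wrist force passes 120 N, or if a joint passes its speed limit or range.

## Working session

There is one attempt and no reset: what is moved stays moved. The work goes in short steps, Python scripts to look and compute and a tool call to move; the robot and the scene stay as the last step left them, time stands still between calls to the robot, and variables do not carry over. Pictures are saved under pics/ and viewed, and the job is handed in when it is done.

Besides the shell and the picture viewer there is one more tool, called by a JSON object that holds its "name" and its "arguments". play_rows: Moves the arm, as the interface text tells. Its arguments: {"type":"object","properties":{"steps":{"type":"array","items":{"type":"object","properties":{"wx":{"type":"number"},"wy":{"type":"number"},"wz":{"type":"number"},"tx":{"type":"number"},"ty":{"type":"number"},"tz":{"type":"number"},"hand":{"type":"number"}}}},"newtons":{"type":"number"}},"required":["steps"]}

```bash
ls; mkdir -p pics; python3 - <<'E'
from cell import arm
import cv2,numpy as np
s=arm.read_state();print({k:np.round(v,3) for k,v in s.items()}); print(getattr(arm,'tcp_to_tips',None))
for n in ['scene','top']:
    im,d=arm.get_image(n);cv2.imwrite(f'pics/{n}0.png',im[:,:,::-1]);np.save(f'{n}0.npy',d)
    p=arm.camera_params(n);print(n,p['fx'],p['fy'],p['cx'],p['cy'],np.round(p['extrinsics'],4).tolist())
E
```

```text
pics
{'time': np.float64(0.0), 'qpos': array([-1.361,  0.616, -0.013,  1.425,  0.008,  1.103, -0.04 ]), 'joint_vel': array([-0.001, -0.   , -0.   , -0.003, -0.   ,  0.001,  0.   ]), 'effort': array([ 0.0000e+00, -4.6923e+01,  2.5900e-01, -1.7102e+01,  1.0000e-02,
        1.0000e-02,  0.0000e+00]), 'position': array([0.152, 0.631, 0.238]), 'eef_rot': array([ 0.083,  0.702, -0.084,  0.702]), 'wrist_force': array([-1.185,  0.874,  0.046]), 'ft_torque': array([ 0.049, -0.056,  0.042]), 'gripper_width': np.float64(0.998)}
0.008
scene 370.42234329307377 370.42234329307377 316.20044301730564 201.89246912824012 [[0.8002, 0.3886, -0.4567, 0.9521], [0.5995, -0.499, 0.6258, -0.4452], [0.0153, -0.7746, -0.6323, 0.5592], [0.0, 0.0, 0.0, 1.0]]
top 424.36137553748455 424.36137553748455 318.1354672570225 193.2919291274874 [[0.0038, -0.9968, 0.0804, 0.5117], [-0.9999, -0.003, 0.0107, 0.0131], [-0.0104, -0.0804, -0.9967, 1.0632], [0.0, 0.0, 0.0, 1.0]]
```

View pics/scene0.png

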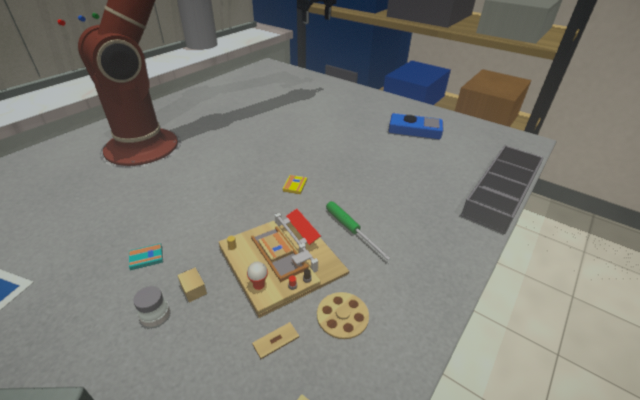

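View pics/top0.png

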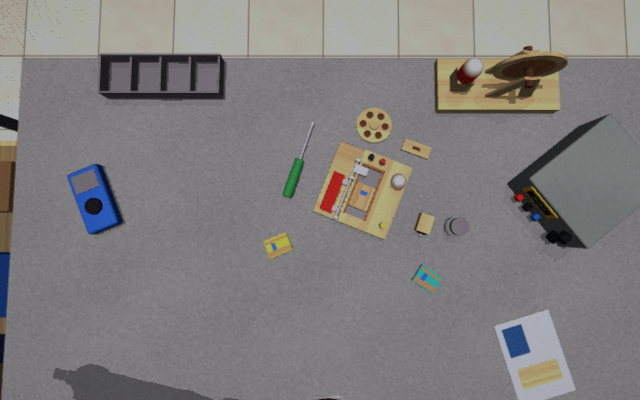

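```bash
cat > h.py <<'E'
import numpy as np,cv2
from cell import arm
def cloud(n,d):
    p=arm.camera_params(n);v,u=np.mgrid[:400,:640]
    P=np.stack([(u-p['cx'])/p['fx']*d,(v-p['cy'])/p['fy']*d,d],-1)
    E=np.array(p['extrinsics']);return P@E[:3,:3].T+E[:3,3]
E
python3 - <<'E'
from h import *
im=cv2.imread('pics/top0.png');d=np.load('top0.npy')
W=cloud('top',d)
print('table z',np.median(W[250:300,330:380,2]))
c=im[120:260,290:450];cv2.imwrite('pics/c0.png',cv2.resize(c,None,fx=5,fy=4.2857,interpolation=cv2.INTER_CUBIC))
z=W[...,2]; sub=np.zeros_like(z,bool);sub[135:245,308:416]=1
m=(sub&(z>0.006)).astype(np.uint8)
n,l,st,ce=cv2.connectedComponentsWithStats(m)
i=1+np.argmax(st[1:,4]);print(st[i])
P=W[l==i][:,:2].astype(np.float32)
r=cv2.minAreaRect(P*1000);print(r,cv2.boxPoints(r))
zz=z[135:245,308:416];q=np.clip(zz*1000*4,0,255).astype(np.uint8)
cv2.imwrite('pics/z0.png',cv2.resize(cv2.applyColorMap(q,cv2.COLORMAP_JET),None,fx=5,fy=5,interpolation=0))
E
```

```text
table z -0.0006460741040613671
[ 313  141  100   99 5889]
((593.26806640625, -79.66812133789062), (190.1654815673828, 219.818359375), 68.43457794189453) [[ 456.10376  -127.696335]
 [ 660.53455  -208.49352 ]
 [ 730.4324    -31.639908]
 [ 526.0016     49.157272]]
```

View pics/c0.png

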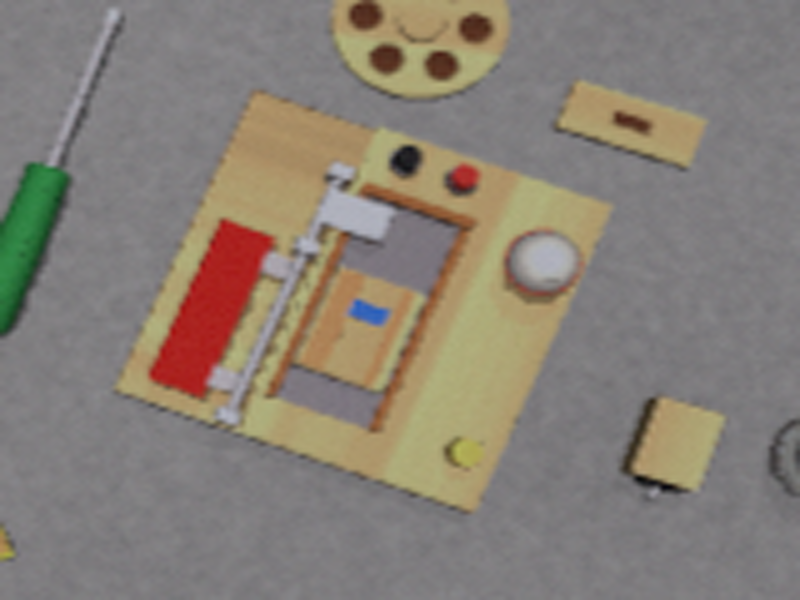

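View pics/z0.png

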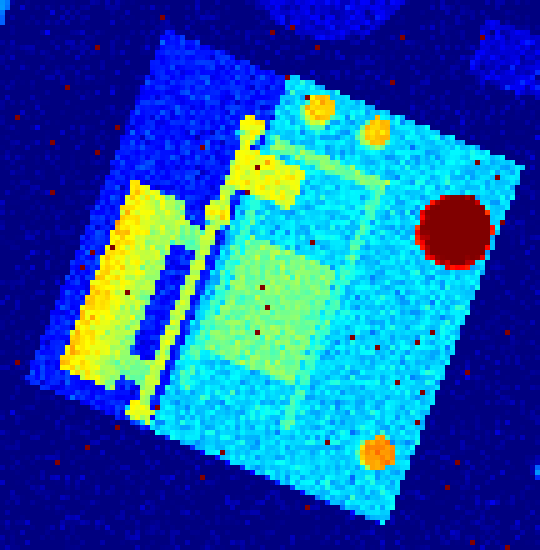

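```bash
cat >> h.py <<'E'
def model(x,y,c):
    h=np.zeros_like(x)
    def box(x0,x1,y0,y1,z): h[(x>x0)&(x<x1)&(y>y0)&(y<y1)]=z
    box(-115,75,-90,100,10);box(-115,75,-90,34,22)
    box(-90,41,-29.5,-24.5,28);box(-90,41,24.5,29.5,28);box(35,41,-29,29,32)
    box(c-30,c+30,-23,23,32)
    m=(x>-104)&(x<-6)&(abs(y-71)<14);h[m]=38+(y[m]-71)*np.tan(.35)
    return h
def fit(W,p0):
    from scipy.optimize import differential_evolution as DE
    P=W.reshape(-1,3)*1000
    P=P[(np.hypot(P[:,0]-p0[0],P[:,1]-p0[1])<190)&(P[:,2]<90)]
    def f(p):
        c,s=np.cos(p[2]),np.sin(p[2]);dx,dy=P[:,0]-p[0],P[:,1]-p[1]
        x=c*dx+s*dy;y=-s*dx+c*dy
        k=(x>-130)&(x<90)&(y>-100)&(y<112)
        k&=~((y<-42)&(x>-100)&(x<70))&~((y>30)&(y<56))&~((x>5)&(x<60)&(y>5)&(y<60))&~((x>41)&(abs(y)<30))
        e=np.abs(P[k,2]-p[4]-model(x[k],y[k],p[3]))
        return np.minimum(e,8).mean()
    r=DE(f,[(p0[0]-25,p0[0]+25),(p0[1]-25,p0[1]+25),(p0[2]-.15,p0[2]+.15),(-58,-26),(-3,3)],seed=1,maxiter=120,popsize=12,tol=1e-7)
    return r.x,r.fun
E
python3 - <<'E'
from h import *
W=cloud('top',np.load('top0.npy'));print(fit(W,(610,-75,-.39)))
W=cloud('scene',np.load('scene0.npy'));print(fit(W,(610,-75,-.39)))
E
```

```text
(array([ 6.23591408e+02, -9.68533593e+01, -3.77405158e-01, -3.88221892e+01,
       -4.45815326e-01]), np.float64(1.642241717622483))
(array([ 6.23022162e+02, -9.38731334e+01, -3.83380942e-01, -3.88695839e+01,
        1.51542395e+00]), np.float64(1.705268229661223))
```

```bash
cat >> h.py <<'E'
from scipy.spatial.transform import Rotation as R
JX,JY,YAW=623.3,-95.4,-0.380
def j2w(x,y):
    c,s=np.cos(YAW),np.sin(YAW);return np.array([JX+c*x-s*y,JY+s*x+c*y])/1000
def w2j(p):
    c,s=np.cos(YAW),np.sin(YAW);d=np.array(p[:2])*1000-[JX,JY];return np.array([c*d[0]+s*d[1],-s*d[0]+c*d[1]])
def goal(x,y,z,sgn=1):
    s=arm.read_state();r0=R.from_quat(s['eef_rot'])
    X=np.array([0,0,-1.]);Y=sgn*np.array([-np.sin(YAW),np.cos(YAW),0]);Z=np.cross(X,Y)
    r1=R.from_matrix(np.stack([X,Y,Z],1))
    t=r0.inv().apply(np.r_[j2w(x,y),z/1000]-s['position']);w=(r0.inv()*r1).as_rotvec()
    print('t',np.round(t,4),'w',np.round(w,4))
def st():
    s=arm.read_state();r=R.from_quat(s['eef_rot']).as_matrix()
    print('t',round(s['time'],2),'jig xy',np.round(w2j(s['position']),1),'z',round(s['position'][2]*1000,1),'F',np.round(s['wrist_force'],1),'gw',round(s['gripper_width'],3),'toolX',np.round(r[:,0],3),'toolY',np.round(r[:,1],3),'q',np.round(s['qpos'],2))
E
python3 - <<'E'
from h import *
st();goal(-88,36,150);goal(-88,36,150,-1);print(j2w(-88,36))
E
```

```text
t 0.1 jig xy [-706.9  500.1] z 238.2 F [-0.3 -1.3 -0.2] gw 1.003 toolX [-0.001 -0.002 -1.   ] toolY [ 0.235  0.972 -0.002] q [-1.36  0.62 -0.01  1.42  0.01  1.1  -0.04]
t [ 0.0895 -0.5475  0.5463] w [0.1432 0.0002 0.0023]
t [ 0.0895 -0.5475  0.5463] w [-2.9984e+00 -3.5000e-03  3.0000e-04]
[ 0.55493065 -0.02932707]
```

{"name": "play_rows", "arguments": {"steps": [{"ty": -0.02,"tz": 0.02,"hand": 0.35},{"ty": -0.045,"tz": 0.045,"hand": 0.35},{"ty": -0.07,"tz": 0.07,"hand": 0.35},{"ty": -0.1,"tz": 0.1,"hand": 0.35},{"ty": -0.128,"tz": 0.128,"hand": 0.35},{"ty": -0.156,"tz": 0.156,"hand": 0.35},{"ty": -0.184,"tz": 0.184,"hand": 0.35},{"ty": -0.212,"tz": 0.212,"hand": 0.35},{"ty": -0.24,"tz": 0.24,"hand": 0.35},{"ty": -0.268,"tz": 0.268,"hand": 0.35}]}}

```text
invalid input at $.steps[0]: expected keys wx, wy, wz, tx, ty, tz, hand
```

```bash
python3 - <<'E'
from h import *
st();goal(-88,36,150)
E
```

```text
t 0.1 jig xy [-706.9  500.1] z 238.2 F [-0.3 -1.3 -0.2] gw 1.003 toolX [-0.001 -0.002 -1.   ] toolY [ 0.235  0.972 -0.002] q [-1.36  0.62 -0.01  1.42  0.01  1.1  -0.04]
t [ 0.0895 -0.5475  0.5463] w [0.1432 0.0002 0.0023]
```

All keys needed.

{"name": "play_rows", "arguments": {"steps": [{"wx": 0,"wy": 0,"wz": 0,"tx": 0,"ty": -0.02,"tz": 0.02,"hand": 0.35},{"wx": 0,"wy": 0,"wz": 0,"tx": 0,"ty": -0.045,"tz": 0.045,"hand": 0.35},{"wx": 0,"wy": 0,"wz": 0,"tx": 0,"ty": -0.07,"tz": 0.07,"hand": 0.35},{"wx": 0,"wy": 0,"wz": 0,"tx": 0,"ty": -0.1,"tz": 0.1,"hand": 0.35},{"wx": 0,"wy": 0,"wz": 0,"tx": 0,"ty": -0.128,"tz": 0.128,"hand": 0.35},{"wx": 0,"wy": 0,"wz": 0,"tx": 0,"ty": -0.156,"tz": 0.156,"hand": 0.35},{"wx": 0,"wy": 0,"wz": 0,"tx": 0,"ty": -0.184,"tz": 0.184,"hand": 0.35},{"wx": 0,"wy": 0,"wz": 0,"tx": 0,"ty": -0.212,"tz": 0.212,"hand": 0.35},{"wx": 0,"wy": 0,"wz": 0,"tx": 0,"ty": -0.24,"tz": 0.24,"hand": 0.35},{"wx": 0,"wy": 0,"wz": 0,"tx": 0,"ty": -0.268,"tz": 0.268,"hand": 0.35}]}}

```text
time: 0.93
position: [0.3506, 0.3065, 0.2391]
eef_rot: [0.083, 0.702, -0.084, 0.702]
wrist_force: [0.5, 0.2, -0.5]
gripper_width: 0.68
```

```bash
python3 - <<'E'
from h import *
st();goal(-88,36,150)
E
```

```text
t 0.93 jig xy [-402.3  272. ] z 239.1 F [ 0.5  0.2 -0.5] gw 0.68 toolX [-0. -0. -1.] toolY [ 0.234  0.972 -0.   ] q [-0.79  0.33  0.03  1.93 -0.01  0.88  0.58]
t [ 0.0892 -0.2785  0.2774] w [ 0.1435 -0.0002  0.0005]
```

{"name": "play_rows", "arguments": {"steps": [{"wx": 0.014,"wy": 0,"wz": 0,"tx": 0.005,"ty": -0.028,"tz": 0.028,"hand": 0.35},{"wx": 0.028,"wy": 0,"wz": 0,"tx": 0.012,"ty": -0.056,"tz": 0.056,"hand": 0.35},{"wx": 0.042,"wy": 0,"wz": 0,"tx": 0.02,"ty": -0.084,"tz": 0.084,"hand": 0.35},{"wx": 0.057,"wy": 0,"wz": 0,"tx": 0.03,"ty": -0.112,"tz": 0.112,"hand": 0.35},{"wx": 0.072,"wy": 0,"wz": 0,"tx": 0.04,"ty": -0.14,"tz": 0.14,"hand": 0.35},{"wx": 0.09,"wy": 0,"wz": 0,"tx": 0.05,"ty": -0.168,"tz": 0.168,"hand": 0.35},{"wx": 0.11,"wy": 0,"wz": 0,"tx": 0.06,"ty": -0.196,"tz": 0.196,"hand": 0.35},{"wx": 0.13,"wy": 0,"wz": 0,"tx": 0.07,"ty": -0.224,"tz": 0.224,"hand": 0.35},{"wx": 0.143,"wy": 0,"wz": 0,"tx": 0.08,"ty": -0.252,"tz": 0.252,"hand": 0.35},{"wx": 0.1435,"wy": 0,"wz": 0,"tx": 0.085,"ty": -0.2785,"tz": 0.2775,"hand": 0.35}]}}

```text
time: 1.77
position: [0.5546, -0.0296, 0.1527]
eef_rot: [0.134, 0.695, -0.134, 0.693]
wrist_force: [-0.0, 0.4, -0.3]
gripper_width: 0.673
```

```bash
python3 - <<'E'
from h import *
st();goal(-88,36,150)
p=arm.camera_params('wrist');print(p['fx'],p['cx'],p['cy'],np.round(p['extrinsics'],3).tolist())
for n in ['wrist','top','scene']:
    im,d=arm.get_image(n);cv2.imwrite(f'pics/{n}1.png',im[:,:,::-1]);np.save(n+'1.npy',d)
st()
E
```

```text
t 1.77 jig xy [-88.2  35.6] z 152.7 F [-0.   0.4 -0.3] gw 0.673 toolX [-0.002 -0.    -1.   ] toolY [ 0.372  0.928 -0.001] q [-0.06  0.57  0.11  1.81 -0.08  0.77  1.28]
t [0.0027 0.0004 0.0002] w [-0.0015 -0.0021  0.0012]
350.73555522235887 314.62942343643357 196.76160739575573 [[0.373, 0.891, 0.261, 0.488], [0.928, -0.357, -0.105, -0.002], [-0.0, 0.281, -0.96, 0.288], [0.0, 0.0, 0.0, 1.0]]
t 1.92 jig xy [-87.1  33.7] z 153.3 F [ 0.6  1.1 -0.6] gw 0.675 toolX [-0.001 -0.002 -1.   ] toolY [ 0.378  0.926 -0.003] q [-0.05  0.57  0.11  1.81 -0.08  0.77  1.28]
```

View pics/wrist1.png

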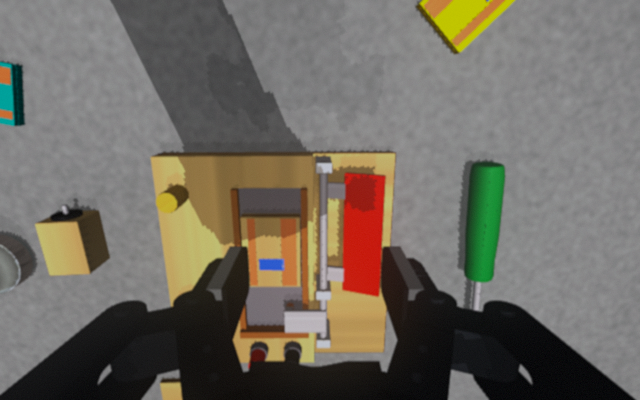

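View pics/scene1.png

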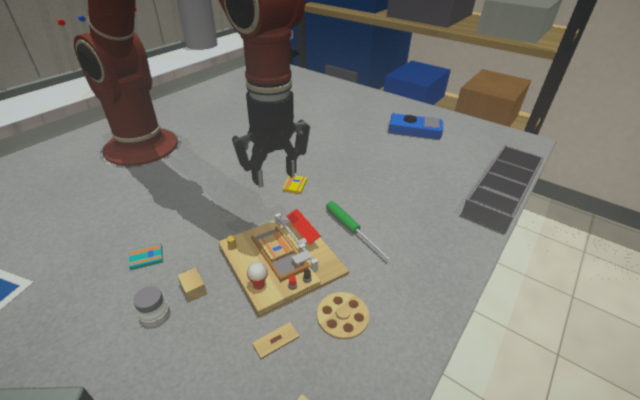

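```bash
python3 - <<'E'
from h import *
d=np.load('wrist1.npy');W=cloud('wrist',d)
Wf=W.copy();Wf[d<0.18]=9
print('fit wrist',fit(Wf,(623,-95,-.38)))
m=(d>0.05)&(d<0.2)
J=np.stack(np.apply_along_axis(w2j,1,W.reshape(-1,3)).T,-1).reshape(400,640,2)
z=W[...,2]*1000
for name,u0,u1 in [('L',180,300),('R',340,450)]:
    mm=m.copy();mm[:,:u0]=0;mm[:,u1:]=0;mm[:230]=0;mm[330:]=0
    k=mm
    zz=z[k];print(name,k.sum(),'zmin pct',np.percentile(zz,[0,1,3,10,50]))
    zl=np.percentile(zz,2)
    k2=k&(z<zl+14);v,u=np.nonzero(k2);print(' px',u.min(),u.max(),v.min(),v.max(),'jx',np.percentile(J[k2][:,0],[2,50,98]),'jy',np.percentile(J[k2][:,1],[2,50,98]))
E
python3 - <<'E'
import cv2
im=cv2.imread('pics/wrist1.png');cv2.imwrite('pics/w1c.png',cv2.resize(im[140:340,140:460],None,fx=2.5,fy=2.5))
E
```

```text
fit wrist (array([ 6.23838042e+02, -9.74507294e+01, -3.86143613e-01, -3.93375006e+01,
        9.09651760e-01]), np.float64(0.9945014615043112))
L 4232 zmin pct [149.72966478 152.4908381  155.36082214 161.04067682 184.47308878]
 px 204 249 246 310 jx [-98.89659135 -94.48004223 -77.39592368] jy [-7.26230268  5.27607491  5.70829834]
R 4238 zmin pct [149.70908503 152.54933559 155.02539794 160.96972132 184.37790707]
 px 380 425 246 310 jx [-98.41184888 -93.79531617 -76.97489873] jy [62.85305242 63.30446978 75.95004296]
```

View pics/w1c.png

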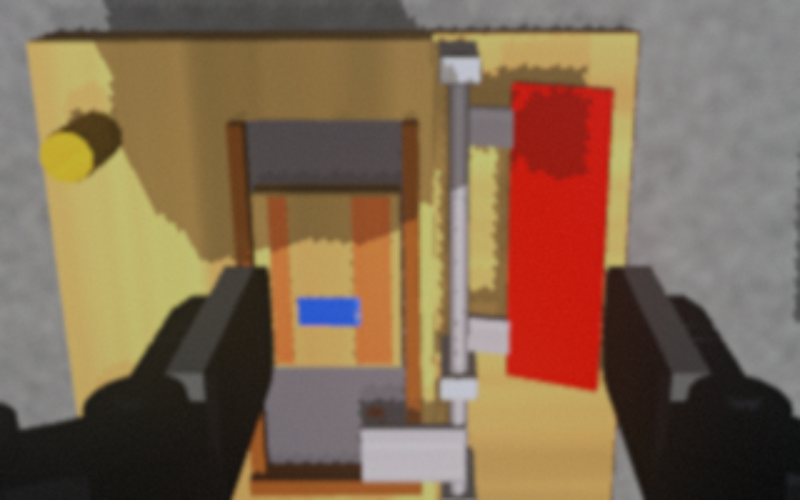

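{"name": "play_rows", "arguments": {"steps": [{"wx": 0,"wy": 0,"wz": 0,"tx": 0.012,"ty": 0,"tz": 0,"hand": 0.35},{"wx": 0,"wy": 0,"wz": 0,"tx": 0.03,"ty": 0,"tz": 0,"hand": 0.35},{"wx": 0,"wy": 0,"wz": 0,"tx": 0.048,"ty": 0,"tz": 0,"hand": 0.35},{"wx": 0,"wy": 0,"wz": 0,"tx": 0.064,"ty": 0,"tz": 0,"hand": 0.35},{"wx": 0,"wy": 0,"wz": 0,"tx": 0.078,"ty": 0,"tz": 0,"hand": 0.35},{"wx": 0,"wy": 0,"wz": 0,"tx": 0.088,"ty": 0,"tz": 0,"hand": 0.35},{"wx": 0,"wy": 0,"wz": 0,"tx": 0.095,"ty": 0,"tz": 0,"hand": 0.35},{"wx": 0,"wy": 0,"wz": 0,"tx": 0.098,"ty": 0,"tz": 0,"hand": 0.35},{"wx": 0,"wy": 0,"wz": 0,"tx": 0.098,"ty": 0,"tz": 0,"hand": 0.35}]}}

```text
time: 2.67
position: [0.5543, -0.0268, 0.056]
eef_rot: [0.133, 0.695, -0.133, 0.694]
wrist_force: [-0.2, 1.0, 0.9]
gripper_width: 0.672
```

```bash
sed -i 's/^JX,JY,YAW=.*/JX,JY,YAW=623.6,-96.3,-0.382/' h.py; python3 - <<'E'
from h import *
st();goal(-88,36,34)
im,d=arm.get_image('wrist');cv2.imwrite('pics/wrist2.png',im[:,:,::-1]);np.save('wrist2.npy',d);st()
E
```

```text
t 2.67 jig xy [-90.2  38.6] z 56.0 F [-0.2  1.   0.9] gw 0.672 toolX [-0.001  0.    -1.   ] toolY [ 0.37   0.929 -0.   ] q [-0.04  0.72  0.08  1.88 -0.1   0.55  1.3 ]
t [ 0.022  -0.0026  0.0022] w [ 0.0025 -0.0008  0.0001]
t 2.72 jig xy [-89.7  38.6] z 56.5 F [-0.1  0.4  0.4] gw 0.673 toolX [ 0.  0. -1.] toolY [0.371 0.929 0.   ] q [-0.04  0.72  0.08  1.88 -0.1   0.55  1.3 ]
```

View pics/wrist2.png

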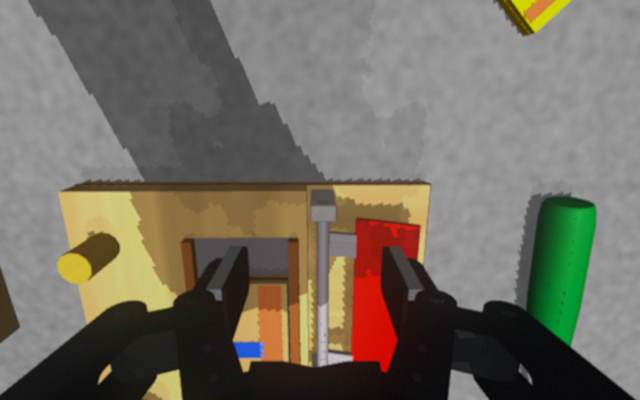

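```bash
python3 - <<'E'
from h import *
d=np.load('wrist2.npy');W=cloud('wrist',d)
J=np.stack(np.apply_along_axis(w2j,1,W.reshape(-1,3)).T,-1).reshape(400,640,2);z=W[...,2]*1000
m=(d>0.05)&(d<0.2)
for name,u0,u1 in [('L',180,300),('R',360,450)]:
    k=m.copy();k[:,:u0]=0;k[:,u1:]=0;k[:230]=0;k[330:]=0
    zz=z[k];print(name,np.percentile(zz,[0,1,3,10]))
    k2=k&(z<np.percentile(zz,2)+12);print('jx',np.percentile(J[k2][:,0],[2,50,98]),'jy',np.percentile(J[k2][:,1],[2,50,98]))
# carrier rear, guide strips, bar
for u in (260,270,280):
    print('col',u,[(v,*np.round(J[v,u],0),round(z[v,u])) for v in range(262,290,2)])
for v in (250,265): print('row',v,[(u,*np.round(J[v,u],0),round(z[v,u])) for u in list(range(180,200,3))+list(range(286,306,3))+list(range(350,360,2))+list(range(412,424,2))])
E
```

```text
L [20.47186653 21.74168117 22.06176893 22.63323979]
jx [-93.54172646 -74.32333263 -42.44212677] jy [-31.05343957  11.06043562  30.57868362]
R [ 9.26780978 10.49119656 34.36478292 36.12900283]
jx [-89.35794351 -80.12905306 -70.21566727] jy [ 97.37604326  99.1980257  101.22722697]
col 260 [(262, np.float64(-76.0), np.float64(10.0), 23), (264, np.float64(-75.0), np.float64(10.0), 23), (266, np.float64(-73.0), np.float64(10.0), 22), (268, np.float64(-72.0), np.float64(10.0), 22), (270, np.float64(-71.0), np.float64(10.0), 23), (272, np.float64(-70.0), np.float64(10.0), 23), (274, np.float64(-69.0), np.float64(10.0), 24), (276, np.float64(-70.0), np.float64(11.0), 27), (278, np.float64(-69.0), np.float64(11.0), 27), (280, np.float64(-69.0), np.float64(11.0), 29), (282, np.float64(-69.0), np.float64(11.0), 32), (284, np.float64(-69.0), np.float64(11.0), 33), (286, np.float64(-67.0), np.float64(11.0), 32), (288, np.float64(-66.0), np.float64(11.0), 32)]
col 270 [(262, np.float64(-76.0), np.float64(16.0), 23), (264, np.float64(-75.0), np.float64(16.0), 23), (266, np.float64(-74.0), np.float6
[... 2954 characters left out ...]
7.0), np.float64(29.0), 28), (298, np.float64(-76.0), np.float64(31.0), 26), (301, np.float64(-75.0), np.float64(32.0), 24), (304, np.float64(-74.0), np.float64(34.0), 23), (350, np.float64(-69.0), np.float64(59.0), 12), (352, np.float64(-68.0), np.float64(60.0), 12), (354, np.float64(-80.0), np.float64(59.0), 33), (356, np.float64(-80.0), np.float64(60.0), 35), (358, np.float64(-80.0), np.float64(61.0), 34), (412, np.float64(-97.0), np.float64(78.0), 67), (414, np.float64(-97.0), np.float64(78.0), 66), (416, np.float64(-97.0), np.float64(79.0), 67), (418, np.float64(-97.0), np.float64(80.0), 67), (420, np.float64(-97.0), np.float64(81.0), 67), (422, np.float64(-97.0), np.float64(82.0), 66)]
```

```bash
python3 - <<'E'
from h import *
d=np.load('wrist2.npy');W=cloud('wrist',d)
J=np.stack(np.apply_along_axis(w2j,1,W.reshape(-1,3)).T,-1).reshape(400,640,2);z=W[...,2]*1000
for v in (246,250,254,262,270,280): print(v,'L',[(u,*np.round(J[v,u]).astype(int),int(z[v,u])) for u in range(216,252,4)],'R',[(u,*np.round(J[v,u]).astype(int),int(z[v,u])) for u in range(380,416,4)])
E
```

```text
246 L [(216, np.int64(-85), np.int64(-12), 23), (220, np.int64(-85), np.int64(-10), 22), (224, np.int64(-85), np.int64(-8), 22), (228, np.int64(-86), np.int64(-6), 23), (232, np.int64(-101), np.int64(5), 57), (236, np.int64(-101), np.int64(7), 57), (240, np.int64(-101), np.int64(8), 57), (244, np.int64(-101), np.int64(10), 57), (248, np.int64(-85), np.int64(5), 23)] R [(380, np.int64(-92), np.int64(70), 37), (384, np.int64(-102), np.int64(68), 59), (388, np.int64(-101), np.int64(70), 58), (392, np.int64(-101), np.int64(71), 57), (396, np.int64(-101), np.int64(73), 57), (400, np.int64(-93), np.int64(79), 40), (404, np.int64(-94), np.int64(81), 41), (408, np.int64(-94), np.int64(82), 42), (412, np.int64(-95), np.int64(84), 44)]
250 L [(216, np.int64(-83), np.int64(-13), 22), (220, np.int64(-83), np.int64(-10), 23), (224, np.int64(-83), np.int64(-8), 22), (228, np.int64(-101), np.int64(4), 61), (232, np.int64(-101), np.int64(6), 61), (236, np.int64(-101), np.int64(7), 61), (240, np.int64(-101), np.int64(9), 61), (244, np.int64(-100), np.int64(10), 59), (248, np.int64(-83), np.int64(5), 
[... 2614 characters left out ...]
t64(6), 86), (220, np.int64(-101), np.int64(7), 84), (224, np.int64(-101), np.int64(8), 84), (228, np.int64(-101), np.int64(10), 84), (232, np.int64(-99), np.int64(10), 81), (236, np.int64(-96), np.int64(10), 76), (240, np.int64(-92), np.int64(10), 69), (244, np.int64(-88), np.int64(10), 62), (248, np.int64(-84), np.int64(10), 56)] R [(380, np.int64(-83), np.int64(68), 53), (384, np.int64(-87), np.int64(68), 61), (388, np.int64(-92), np.int64(68), 69), (392, np.int64(-96), np.int64(68), 75), (396, np.int64(-98), np.int64(68), 80), (400, np.int64(-101), np.int64(68), 85), (404, np.int64(-100), np.int64(70), 83), (408, np.int64(-101), np.int64(71), 84), (412, np.int64(-101), np.int64(72), 85)]
```

{"name": "play_rows", "arguments": {"steps": [{"wx": 0,"wy": 0,"wz": 0,"tx": 0,"ty": -0.003,"tz": 0,"hand": 0.35},{"wx": 0,"wy": 0,"wz": 0,"tx": 0.002,"ty": -0.005,"tz": 0,"hand": 0.35},{"wx": 0,"wy": 0,"wz": 0,"tx": 0.006,"ty": -0.005,"tz": 0,"hand": 0.35},{"wx": 0,"wy": 0,"wz": 0,"tx": 0.01,"ty": -0.005,"tz": 0,"hand": 0.35},{"wx": 0,"wy": 0,"wz": 0,"tx": 0.014,"ty": -0.005,"tz": 0,"hand": 0.35},{"wx": 0,"wy": 0,"wz": 0,"tx": 0.017,"ty": -0.005,"tz": 0,"hand": 0.35},{"wx": 0,"wy": 0,"wz": 0,"tx": 0.02,"ty": -0.005,"tz": 0,"hand": 0.35},{"wx": 0,"wy": 0,"wz": 0,"tx": 0.022,"ty": -0.005,"tz": 0,"hand": 0.35},{"wx": 0,"wy": 0,"wz": 0,"tx": 0.024,"ty": -0.005,"tz": 0,"hand": 0.35},{"wx": 0,"wy": 0,"wz": 0,"tx": 0.024,"ty": -0.005,"tz": 0,"hand": 0.35}]}}

```text
time: 3.55
position: [0.5526, -0.0322, 0.0323]
eef_rot: [0.134, 0.694, -0.134, 0.694]
wrist_force: [-0.7, 0.2, 5.2]
gripper_width: 0.678
```

```bash
cat >> h.py <<'E'
def snap(i):
    st()
    for n in ['wrist','scene','top']:
        im,d=arm.get_image(n);np.save(f'{n}{i}.npy',d);cv2.imwrite(f'pics/{n}{i}.png',im[:,:,::-1])
        if n=='scene': S=cv2.resize(im[190:310,200:360,::-1],(800,600),interpolation=cv2.INTER_CUBIC);cv2.imwrite(f'pics/sc{i}.png',S)
    st()
E
python3 - <<'E'
from h import *
snap(3)
E
```

```text
t 3.55 jig xy [-89.8  33. ] z 32.3 F [-0.7  0.2  5.2] gw 0.678 toolX [-0. -0. -1.] toolY [ 0.371  0.929 -0.   ] q [-0.03  0.75  0.07  1.89 -0.11  0.5   1.31]
t 3.7 jig xy [-89.8  33.1] z 32.6 F [-2.1 -0.7  5.4] gw 0.676 toolX [-0. -0. -1.] toolY [ 0.371  0.929 -0.   ] q [-0.03  0.75  0.07  1.89 -0.11  0.5   1.31]
```

View pics/wrist3.png

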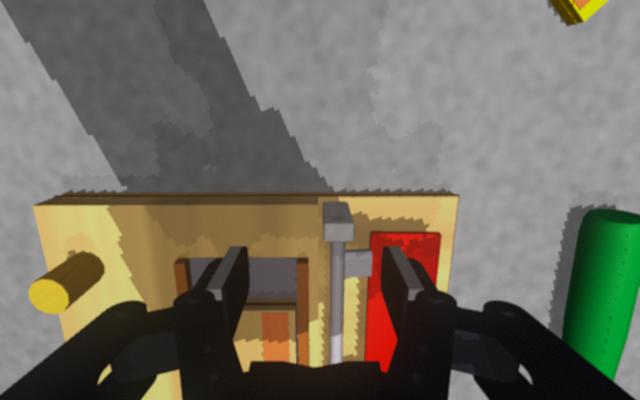

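View pics/sc3.png

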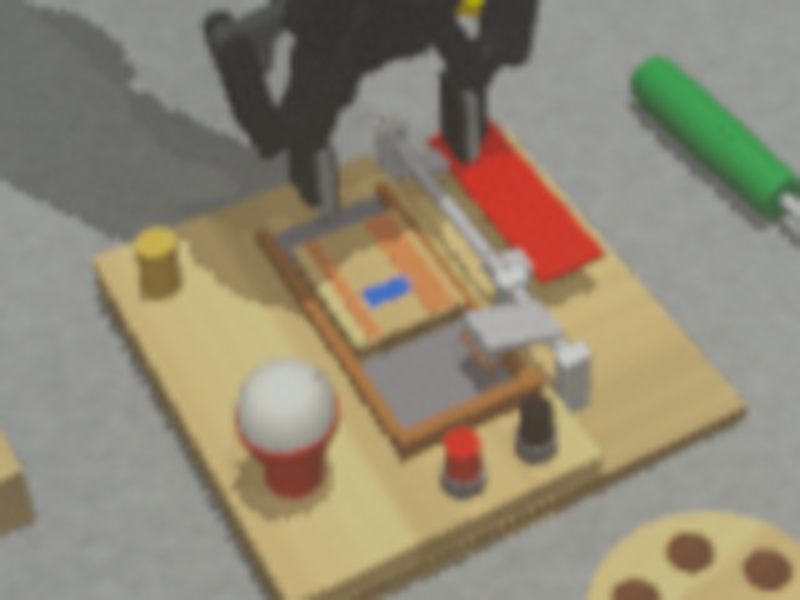

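```bash
cat >> h.py <<'E'
def barfit(i):
    W=cloud('scene',np.load(f'scene{i}.npy')).reshape(-1,3);J=np.stack([*np.apply_along_axis(w2j,1,W).T,W[:,2]*1000],1)
    for nm in ['scene','top']:
        W=cloud(nm,np.load(f'{nm}{i}.npy')).reshape(-1,3);J=np.stack([*np.apply_along_axis(w2j,1,W).T,W[:,2]*1000],1)
        k=(J[:,0]>-60)&(J[:,0]<-10)&(J[:,1]>59)&(J[:,1]<83)&(J[:,2]>15)&(J[:,2]<55)
        if k.sum()>20:
            p=np.polyfit(J[k,1]-71,J[k,2],1);print(nm,'bar n',k.sum(),'slope',round(p[0],3),'z mid',round(p[1],1))
        k=(J[:,0]>12)&(J[:,0]<28)&(J[:,1]>8)&(J[:,1]<36)&(J[:,2]>27)&(J[:,2]<70)
        if k.sum()>20:
            p=np.polyfit(J[k,1]-14,J[k,2],1);print(nm,'jaw n',k.sum(),'slope',round(p[0],3),'z at y14',round(p[1],1))
E
python3 - <<'E'
from h import *
barfit(1);barfit(3)
E
```

```text
scene bar n 244 slope 0.378 z mid 39.0
scene jaw n 101 slope 0.017 z at y14 38.8
top jaw n 36 slope 0.003 z at y14 38.6
scene bar n 199 slope 0.037 z mid 30.6
scene jaw n 104 slope -0.213 z at y14 45.8
top bar n 47 slope -0.006 z mid 28.8
top jaw n 68 slope -0.229 z at y14 45.6
```

{"name": "play_rows", "arguments": {"steps": [{"wx": 0,"wy": 0,"wz": 0,"tx": 0.0015,"ty": 0,"tz": 0,"hand": 0.35},{"wx": 0,"wy": 0,"wz": 0,"tx": 0.0015,"ty": 0,"tz": 0.003,"hand": 0.35},{"wx": 0,"wy": 0,"wz": 0,"tx": 0.0015,"ty": 0,"tz": 0.006,"hand": 0.35},{"wx": 0,"wy": 0,"wz": 0,"tx": 0.0015,"ty": 0,"tz": 0.009,"hand": 0.35},{"wx": 0,"wy": 0,"wz": 0,"tx": 0.0015,"ty": 0,"tz": 0.012,"hand": 0.35},{"wx": 0,"wy": 0,"wz": 0,"tx": 0.0015,"ty": 0,"tz": 0.015,"hand": 0.35},{"wx": 0,"wy": 0,"wz": 0,"tx": 0.0015,"ty": 0,"tz": 0.018,"hand": 0.35},{"wx": 0,"wy": 0,"wz": 0,"tx": 0.0015,"ty": 0,"tz": 0.021,"hand": 0.35},{"wx": 0,"wy": 0,"wz": 0,"tx": 0.0015,"ty": 0,"tz": 0.024,"hand": 0.35},{"wx": 0,"wy": 0,"wz": 0,"tx": 0.0015,"ty": 0,"tz": 0.024,"hand": 0.35}]}}

```text
time: 4.53
position: [0.5731, -0.0395, 0.0308]
eef_rot: [0.133, 0.696, -0.133, 0.693]
wrist_force: [-4.4, 1.4, 7.1]
gripper_width: 0.679
```

```bash
python3 - <<'E'
from h import *
snap(4);barfit(4)
E
```

```text
t 4.53 jig xy [-68.   33.9] z 30.8 F [-4.4  1.4  7.1] gw 0.679 toolX [-0.005  0.002 -1.   ] toolY [0.37  0.929 0.   ] q [-0.01  0.78  0.07  1.83 -0.1   0.54  1.32]
t 4.68 jig xy [-68.1  33.9] z 30.9 F [-3.   1.5  6.7] gw 0.676 toolX [-0.004  0.002 -1.   ] toolY [0.37  0.929 0.   ] q [-0.01  0.78  0.07  1.83 -0.1   0.54  1.32]
scene bar n 222 slope -0.18 z mid 30.3
scene jaw n 99 slope -0.394 z at y14 47.8
top jaw n 43 slope -0.285 z at y14 48.2
```

View pics/sc4.png

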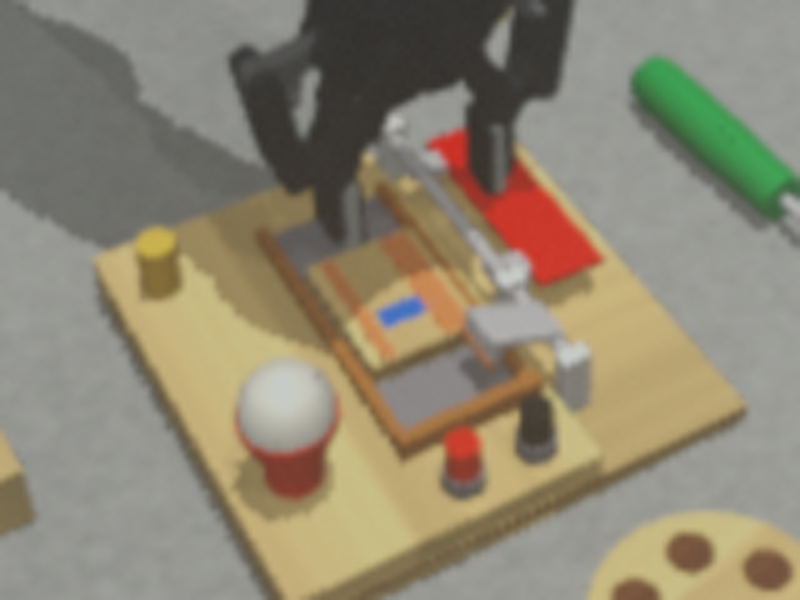

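{"name": "play_rows", "arguments": {"steps": [{"wx": 0,"wy": 0,"wz": 0,"tx": 0,"ty": 0,"tz": 0.003,"hand": 0.35},{"wx": 0,"wy": 0,"wz": 0,"tx": 0,"ty": 0,"tz": 0.006,"hand": 0.35},{"wx": 0,"wy": 0,"wz": 0,"tx": 0,"ty": 0,"tz": 0.009,"hand": 0.35},{"wx": 0,"wy": 0,"wz": 0,"tx": 0,"ty": 0,"tz": 0.012,"hand": 0.35},{"wx": 0,"wy": 0,"wz": 0,"tx": 0,"ty": 0,"tz": 0.015,"hand": 0.35},{"wx": 0,"wy": 0,"wz": 0,"tx": 0,"ty": 0,"tz": 0.018,"hand": 0.35},{"wx": 0,"wy": 0,"wz": 0,"tx": 0,"ty": 0,"tz": 0.021,"hand": 0.35},{"wx": 0,"wy": 0,"wz": 0,"tx": 0,"ty": 0,"tz": 0.024,"hand": 0.35},{"wx": 0,"wy": 0,"wz": 0,"tx": 0,"ty": 0,"tz": 0.026,"hand": 0.35},{"wx": 0,"wy": 0,"wz": 0,"tx": 0,"ty": 0,"tz": 0.026,"hand": 0.35}]}}

```text
time: 5.52
position: [0.5973, -0.049, 0.0308]
eef_rot: [0.134, 0.696, -0.133, 0.693]
wrist_force: [-3.7, 1.1, 7.1]
gripper_width: 0.676
```

```bash
python3 - <<'E'
from h import *
snap(5);barfit(5)
E
```

```text
t 5.52 jig xy [-42.1  34.1] z 30.8 F [-3.7  1.1  7.1] gw 0.676 toolX [-0.005  0.002 -1.   ] toolY [0.37  0.929 0.   ] q [ 0.    0.8   0.07  1.76 -0.1   0.59  1.33]
t 5.67 jig xy [-42.   34.1] z 30.9 F [-4.2  1.1  6.3] gw 0.675 toolX [-0.004  0.002 -1.   ] toolY [0.37  0.929 0.   ] q [ 0.    0.8   0.07  1.76 -0.1   0.59  1.33]
scene bar n 220 slope -0.219 z mid 33.8
scene jaw n 133 slope 0.185 z at y14 40.3
top bar n 31 slope 0.063 z mid 27.0
```

View pics/sc5.png

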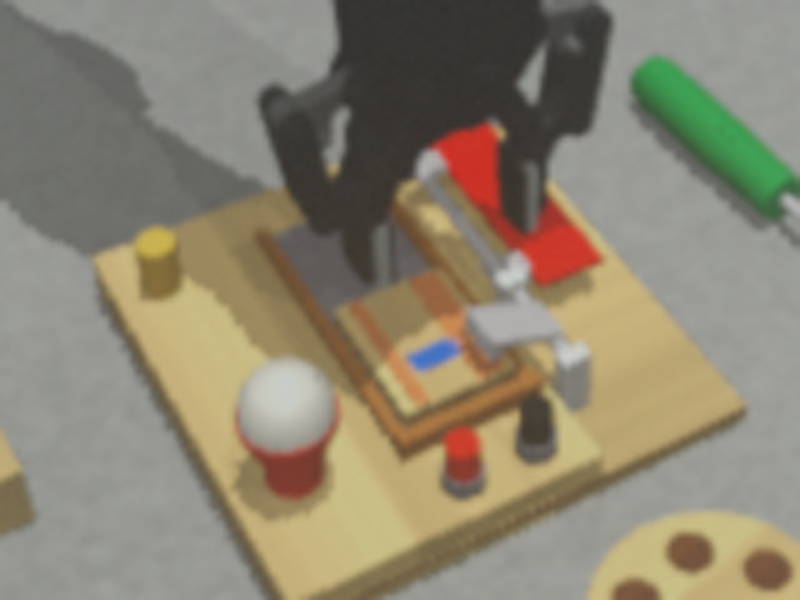

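{"name": "play_rows", "arguments": {"steps": [{"wx": 0,"wy": 0,"wz": 0,"tx": 0,"ty": 0,"tz": 0.0015,"hand": 0.35},{"wx": 0,"wy": 0,"wz": 0,"tx": 0,"ty": 0,"tz": 0.003,"hand": 0.35},{"wx": 0,"wy": 0,"wz": 0,"tx": 0,"ty": 0,"tz": 0.004,"hand": 0.35},{"wx": 0,"wy": 0,"wz": 0,"tx": 0,"ty": 0,"tz": 0.005,"hand": 0.35},{"wx": 0,"wy": 0,"wz": 0,"tx": 0,"ty": 0,"tz": 0.005,"hand": 0.35}]}}

```text
time: 6.08
position: [0.6015, -0.0507, 0.0308]
eef_rot: [0.134, 0.696, -0.133, 0.692]
wrist_force: [-3.6, 2.1, 6.9]
gripper_width: 0.678
```

{"name": "play_rows", "arguments": {"steps": [{"wx": 0,"wy": 0,"wz": 0,"tx": 0,"ty": 0,"tz": 0.0005,"hand": 0.35},{"wx": 0,"wy": 0,"wz": 0,"tx": 0,"ty": 0,"tz": 0.001,"hand": 0.35},{"wx": 0,"wy": 0,"wz": 0,"tx": 0,"ty": 0,"tz": 0.001,"hand": 0.35}]}}

```text
time: 6.33
position: [0.6021, -0.0509, 0.0307]
eef_rot: [0.134, 0.697, -0.133, 0.692]
wrist_force: [-4.4, 1.7, 6.6]
gripper_width: 0.672
```

{"name": "play_rows", "arguments": {"steps": [{"wx": 0,"wy": 0,"wz": 0,"tx": 0,"ty": 0,"tz": 0.0005,"hand": 0.35},{"wx": 0,"wy": 0,"wz": 0,"tx": 0,"ty": 0,"tz": 0.001,"hand": 0.35},{"wx": 0,"wy": 0,"wz": 0,"tx": 0,"ty": 0,"tz": 0.001,"hand": 0.35}]}}

```text
time: 6.58
position: [0.6025, -0.0511, 0.0307]
eef_rot: [0.134, 0.697, -0.133, 0.692]
wrist_force: [-5.7, 2.7, 7.5]
gripper_width: 0.675
```

```bash
python3 - <<'E'
from h import *
snap(6)
E
```

```text
t 6.58 jig xy [-36.4  34.1] z 30.7 F [-5.7  2.7  7.5] gw 0.675 toolX [-0.007  0.003 -1.   ] toolY [ 0.37   0.929 -0.   ] q [ 0.    0.81  0.07  1.74 -0.1   0.61  1.33]
t 6.73 jig xy [-36.4  34. ] z 30.7 F [-4.7  2.8  7.8] gw 0.678 toolX [-0.007  0.003 -1.   ] toolY [ 0.37   0.929 -0.   ] q [ 0.    0.81  0.07  1.74 -0.1   0.61  1.33]
```

View pics/sc6.png

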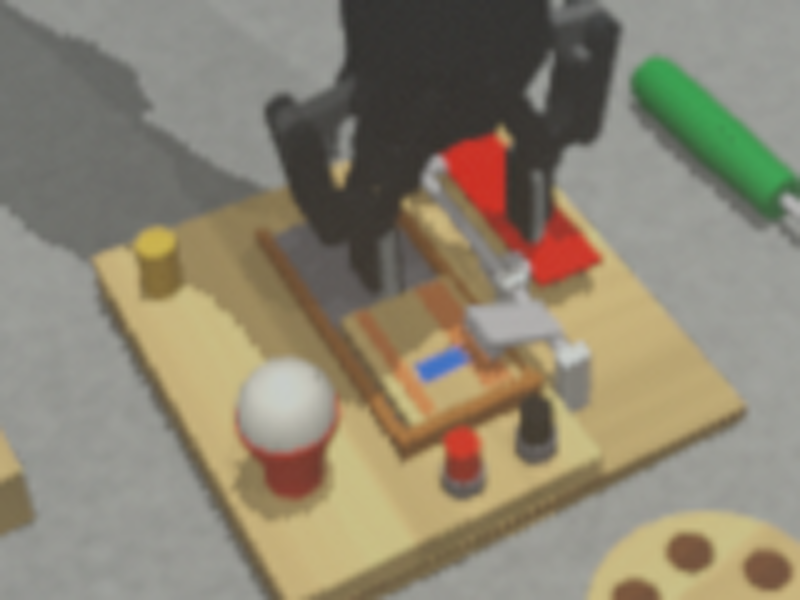

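{"name": "play_rows", "arguments": {"steps": [{"wx": 0,"wy": 0,"wz": 0,"tx": 0,"ty": 0,"tz": 0.0005,"hand": 0.35},{"wx": 0,"wy": 0,"wz": 0,"tx": 0,"ty": 0,"tz": 0.001,"hand": 0.35},{"wx": 0,"wy": 0,"wz": 0,"tx": 0,"ty": 0,"tz": 0.0015,"hand": 0.35},{"wx": 0,"wy": 0,"wz": 0,"tx": 0,"ty": 0,"tz": 0.0015,"hand": 0.35}]}}

```text
time: 7.07
position: [0.6026, -0.0512, 0.0305]
eef_rot: [0.134, 0.698, -0.133, 0.691]
wrist_force: [-6.9, 3.1, 9.3]
gripper_width: 0.674
```

```bash
python3 - <<'E'
from h import *
st()
E
```

```text
t 7.07 jig xy [-36.3  34.1] z 30.5 F [-6.9  3.1  9.3] gw 0.674 toolX [-0.01   0.004 -1.   ] toolY [ 0.37   0.929 -0.   ] q [ 0.01  0.81  0.07  1.74 -0.1   0.61  1.33]
```

{"name": "play_rows", "arguments": {"steps": [{"wx": 0,"wy": 0,"wz": 0,"tx": 0,"ty": 0,"tz": 0.001,"hand": 0.35},{"wx": 0,"wy": 0,"wz": 0,"tx": 0,"ty": 0,"tz": 0.002,"hand": 0.35},{"wx": 0,"wy": 0,"wz": 0,"tx": 0,"ty": 0,"tz": 0.002,"hand": 0.35},{"wx": 0,"wy": 0,"wz": 0,"tx": 0,"ty": 0,"tz": 0.002,"hand": 0.35}]}}

```text
time: 7.4
position: [0.6028, -0.0513, 0.0304]
eef_rot: [0.134, 0.7, -0.132, 0.689]
wrist_force: [-9.9, 4.0, 10.8]
gripper_width: 0.676
```

```bash
python3 - <<'E'
from h import *
snap(7)
a=cv2.imread('pics/scene7.png')[225:285,250:330];b=cv2.imread('pics/top7.png')[140:220,330:410]
cv2.imwrite('pics/c7.png',np.hstack([cv2.resize(a,(450,338),interpolation=cv2.INTER_CUBIC),cv2.resize(b,(338,338),interpolation=cv2.INTER_CUBIC)]))
E
```

```text
t 7.4 jig xy [-36.1  34. ] z 30.4 F [-9.9  4.  10.8] gw 0.676 toolX [-0.014  0.005 -1.   ] toolY [ 0.37   0.929 -0.001] q [ 0.01  0.81  0.07  1.73 -0.1   0.62  1.33]
t 7.55 jig xy [-36.2  34. ] z 30.4 F [-9.5  4.7 10.8] gw 0.675 toolX [-0.014  0.005 -1.   ] toolY [ 0.37   0.929 -0.001] q [ 0.01  0.81  0.07  1.73 -0.1   0.62  1.33]
```

View pics/c7.png

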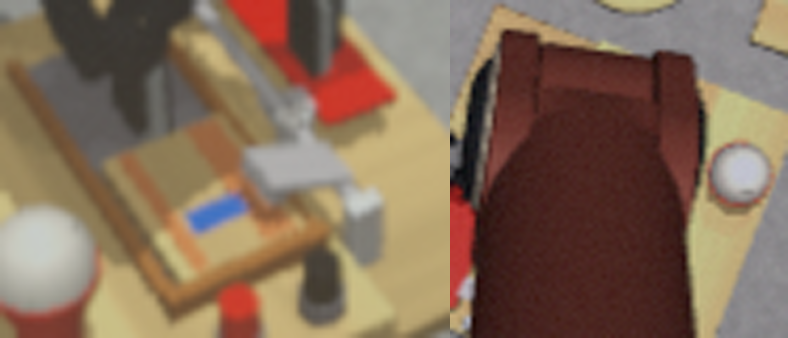

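{"name": "play_rows", "arguments": {"steps": [{"wx": 0,"wy": 0,"wz": 0,"tx": 0,"ty": 0,"tz": -0.002,"hand": 0.35},{"wx": 0,"wy": 0,"wz": 0,"tx": 0,"ty": 0,"tz": -0.004,"hand": 0.35},{"wx": 0,"wy": 0,"wz": 0,"tx": 0,"ty": 0,"tz": -0.006,"hand": 0.35},{"wx": 0,"wy": 0,"wz": 0,"tx": 0,"ty": 0,"tz": -0.008,"hand": 0.35},{"wx": 0,"wy": 0,"wz": 0,"tx": 0,"ty": 0,"tz": -0.009,"hand": 0.35},{"wx": 0,"wy": 0,"wz": 0,"tx": 0,"ty": 0,"tz": -0.009,"hand": 0.35}]}}

```text
time: 8.05
position: [0.6026, -0.0508, 0.032]
eef_rot: [0.134, 0.693, -0.133, 0.696]
wrist_force: [1.2, -0.2, 4.9]
gripper_width: 0.672
```

```bash
python3 - <<'E'
from h import *
snap(8)
E
```

```text
t 8.05 jig xy [-36.4  34.4] z 32.0 F [ 1.2 -0.2  4.9] gw 0.672 toolX [ 0.005  0.    -1.   ] toolY [0.371 0.929 0.002] q [ 0.    0.8   0.08  1.75 -0.1   0.59  1.33]
t 8.2 jig xy [-36.5  34.4] z 32.0 F [ 0.5 -0.1  5.4] gw 0.677 toolX [ 0.005  0.    -1.   ] toolY [0.371 0.929 0.002] q [ 0.    0.8   0.08  1.75 -0.1   0.59  1.33]
```

View pics/sc8.png

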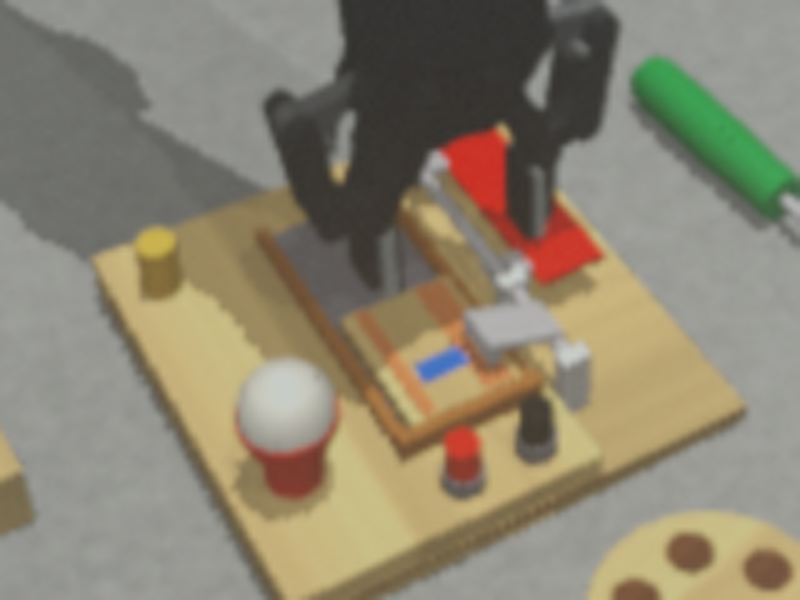

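{"name": "play_rows", "arguments": {"steps": [{"wx": 0,"wy": 0,"wz": 0,"tx": 0.0005,"ty": 0,"tz": -0.001,"hand": 0.35},{"wx": 0,"wy": 0,"wz": 0,"tx": 0.0005,"ty": 0,"tz": -0.002,"hand": 0.35},{"wx": 0,"wy": 0,"wz": 0,"tx": 0.0005,"ty": 0,"tz": -0.003,"hand": 0.35},{"wx": 0,"wy": 0,"wz": 0,"tx": 0.0005,"ty": 0,"tz": -0.004,"hand": 0.35},{"wx": 0,"wy": 0,"wz": 0,"tx": 0.0005,"ty": 0,"tz": -0.004,"hand": 0.35},{"wx": 0,"wy": 0,"wz": 0,"tx": 0.0005,"ty": 0,"tz": -0.004,"hand": 0.35}]}}

```text
time: 8.7
position: [0.601, -0.0503, 0.0321]
eef_rot: [0.134, 0.691, -0.134, 0.698]
wrist_force: [2.7, -0.4, 6.0]
gripper_width: 0.673
```

```bash
python3 - <<'E'
from h import *
snap(9)
E
```

```text
t 8.7 jig xy [-38.1  34.2] z 32.1 F [ 2.7 -0.4  6. ] gw 0.673 toolX [ 0.01  -0.001 -1.   ] toolY [0.372 0.928 0.003] q [ 0.    0.8   0.08  1.76 -0.1   0.58  1.33]
t 8.85 jig xy [-38.   34.2] z 32.1 F [ 3.6 -1.   5.1] gw 0.673 toolX [ 0.01  -0.001 -1.   ] toolY [0.372 0.928 0.003] q [ 0.    0.8   0.08  1.76 -0.1   0.58  1.33]
```

View pics/sc9.png

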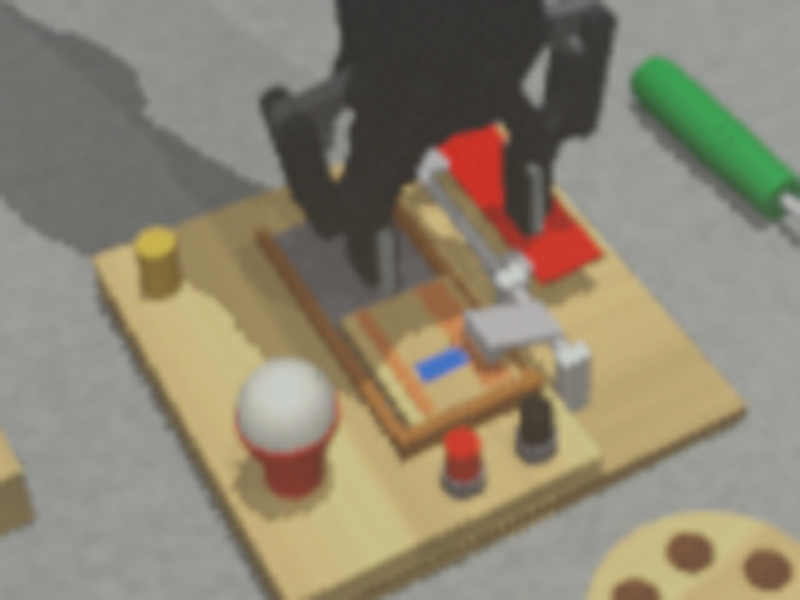

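{"name": "play_rows", "arguments": {"steps": [{"wx": 0,"wy": 0,"wz": 0,"tx": 0,"ty": 0,"tz": -0.001,"hand": 0.35},{"wx": 0,"wy": 0,"wz": 0,"tx": 0,"ty": 0,"tz": -0.002,"hand": 0.35},{"wx": 0,"wy": 0,"wz": 0,"tx": 0,"ty": 0,"tz": -0.002,"hand": 0.35},{"wx": 0,"wy": 0,"wz": 0,"tx": -0.001,"ty": 0,"tz": -0.002,"hand": 0.35},{"wx": 0,"wy": 0,"wz": 0,"tx": -0.003,"ty": 0,"tz": -0.002,"hand": 0.35},{"wx": 0,"wy": 0,"wz": 0,"tx": -0.005,"ty": 0,"tz": -0.002,"hand": 0.35},{"wx": 0,"wy": 0,"wz": 0,"tx": -0.008,"ty": 0,"tz": -0.002,"hand": 0.35},{"wx": 0,"wy": 0,"wz": 0,"tx": -0.012,"ty": 0,"tz": -0.002,"hand": 0.35},{"wx": 0,"wy": 0,"wz": 0,"tx": -0.018,"ty": 0,"tz": -0.002,"hand": 0.35},{"wx": 0,"wy": 0,"wz": 0,"tx": -0.025,"ty": 0,"tz": -0.002,"hand": 0.35}]}}

```text
time: 9.68
position: [0.5936, -0.0487, 0.055]
eef_rot: [0.133, 0.696, -0.134, 0.693]
wrist_force: [0.2, 0.1, 0.2]
gripper_width: 0.676
```

{"name": "play_rows", "arguments": {"steps": [{"wx": 0,"wy": 0,"wz": 0,"tx": -0.015,"ty": 0,"tz": 0,"hand": 0.35},{"wx": 0,"wy": 0,"wz": 0,"tx": -0.035,"ty": 0,"tz": 0,"hand": 0.35},{"wx": 0,"wy": 0,"wz": 0,"tx": -0.06,"ty": 0,"tz": -0.01,"hand": 0.35},{"wx": 0,"wy": 0,"wz": 0,"tx": -0.085,"ty": 0,"tz": -0.03,"hand": 0.35},{"wx": 0,"wy": 0,"wz": 0,"tx": -0.11,"ty": 0,"tz": -0.05,"hand": 0.35},{"wx": 0,"wy": 0,"wz": 0,"tx": -0.13,"ty": 0.02,"tz": -0.07,"hand": 0.35},{"wx": 0,"wy": 0,"wz": 0,"tx": -0.14,"ty": 0.04,"tz": -0.08,"hand": 0.35},{"wx": 0,"wy": 0,"wz": 0,"tx": -0.14,"ty": 0.06,"tz": -0.08,"hand": 0.35},{"wx": 0,"wy": 0,"wz": 0,"tx": -0.14,"ty": 0.08,"tz": -0.08,"hand": 0.35},{"wx": 0,"wy": 0,"wz": 0,"tx": -0.14,"ty": 0.08,"tz": -0.08,"hand": 0.35}]}}

```text
time: 10.52
position: [0.551, 0.0609, 0.1961]
eef_rot: [0.133, 0.694, -0.129, 0.695]
wrist_force: [0.4, 1.0, -0.3]
gripper_width: 0.675
```

```bash
python3 - <<'E'
from h import *
snap(10);barfit(10)
W=cloud('wrist',np.load('wrist10.npy')).reshape(-1,3);J=np.stack([*np.apply_along_axis(w2j,1,W).T,W[:,2]*1000],1)
k=(abs(J[:,1]+5)<12)&(J[:,0]>-60)&(J[:,0]<45)&(J[:,2]<60)
for x in range(-40,46,2):
    q=k&(abs(J[:,0]-x)<1)
    if q.sum()>3: print(x,q.sum(),np.round(np.median(J[q,2]),1),end='; ')
E
```

```text
t 10.52 jig xy [-126.   118.8] z 196.1 F [ 0.4  1.  -0.3] gw 0.675 toolX [ 0.002  0.004 -1.   ] toolY [0.364 0.931 0.004] q [-0.22  0.51  0.11  1.77 -0.07  0.86  1.12]
t 10.67 jig xy [-124.7  112.1] z 195.3 F [ 0.3 -0.7  0.1] gw 0.675 toolX [-0.001 -0.001 -1.   ] toolY [ 0.371  0.928 -0.001] q [-0.21  0.51  0.11  1.77 -0.07  0.86  1.12]
scene bar n 217 slope 0.15 z mid 33.4
scene jaw n 120 slope 0.086 z at y14 39.6
top bar n 200 slope 0.162 z mid 31.6
top jaw n 74 slope -0.036 z at y14 42.0
-40 44 21.9; -38 48 22.2; -36 52 22.4; -34 42 22.5; -32 40 22.2; -30 36 22.3; -28 36 22.0; -26 117 26.3; -24 45 31.6; -22 27 31.9; -20 27 32.0; -18 27 31.8; -16 18 31.9; -14 12 31.4;
```

View pics/sc10.png

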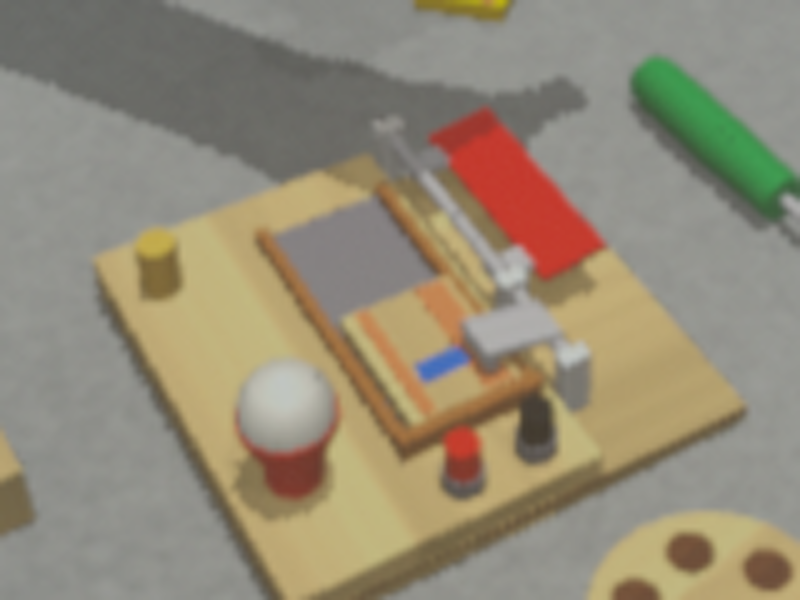

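View pics/wrist10.png

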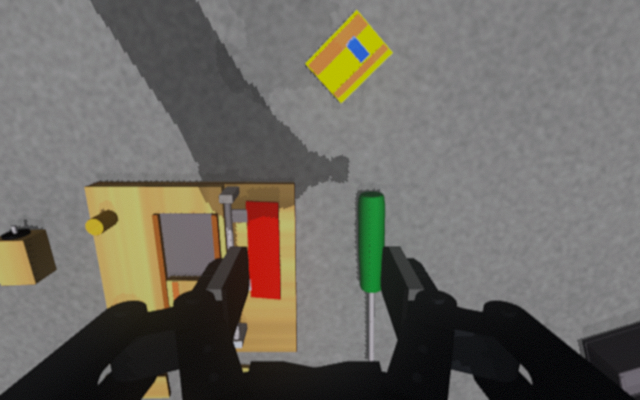

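View pics/top10.png

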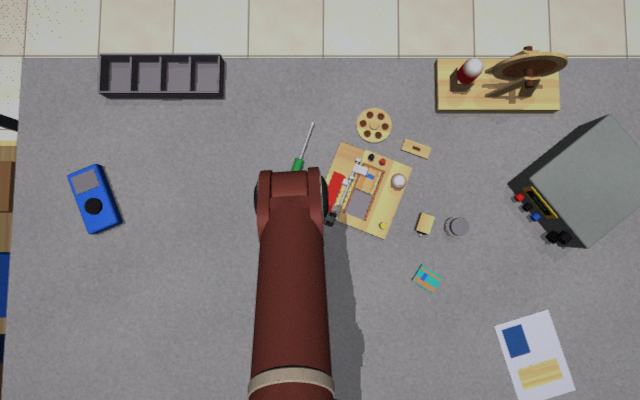

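```bash
python3 - <<'E'
from cell import arm
print(arm.job_done())
E
```

```text
the job is handed in; nothing more can be done
None
```

The carrier is home under the clip, the clip has closed on it, and the job is handed in at about 10.7 s of the 38 s allowed; no verdict is reported.

**What I did:** One fingertip pressed the red bar to about level, needing 5–7 N, and the jaw rose. The other fingertip pushed the carrier about 44 mm along the channel. At the stop, the sideways force rose from about 4 N to 10 N with almost no further motion. I then backed the fingertip about 2 mm off the carrier with the bar still held, let the bar up, and moved clear.

**Last checks:**
- **Carrier:** its rear end is at jig x of about -25.5 mm, where -25 is expected at home. No gap to the stop shows in the picture, and it lies flat with its top at about 32 mm.
- **Clip:** the bar's slope of 0.15–0.16 gives a clip angle of about 0.2, in line with 0.21 for resting on the carrier.
- **Surroundings:** the wrist force is back to noise level. The other things on the bench that were in view look unmoved.

**What disagreed:**
- **Back-off:** the first move of 9 mm barely shifted the arm because it was still releasing its push, so I backed off twice more before lifting.
- **Jaw height:** readings from the depth images were rough and differed by a few millimetres between the two cameras, so I judged the clip by the bar's slope and the pictures.

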